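# Load and lower the book press

## Task

Stack the two ridged steel weights lying flat, one lengthwise on the other, in the middle of the raised press platen, the upper one offset just clear of the lower one's ridge so that the ridge stays showing and the upper one overhangs the other end. Then crack the press's release valve open (anticlockwise) only a fraction of a turn, so that the platen sinks slowly, taking about three seconds or more, and once it rests on the book boards, turn the valve fully shut again and let go. Leave the book and the things around the press where they are.

Things in the scene. Friction and masses are not known exactly. Their poses are not given: they have to be found in the camera images.
- press: Fixed book press. Origin on the table below the centre of platen and bed; its own +y runs from the bed to the ram side. Grey base 18 mm thick: bed x -100..100, y -100..90; ram side x -65..65, y to 270. Ram cylinder radius 22 at (0,125) to 80 mm height; grey oil block 76 x 66 mm at (0,225) to 116 mm height with the release valve on top. All mm in its frame.
- platen_top (a point): Centre of the top face of the aluminium platen, 120 mm (x) by 150 mm (y), 12 thick, axes as the press; 121 mm above the table when raised, about 61 mm when resting on the book boards. At its +y edge a bracket (x -30..30, from y 75 to 150 mm) rises to 39 mm above the top face and rides on the ram.
- platen (a joint): Descent of the platen in m: 0 = raised (start), 0.060 = resting on the book boards. Held by oil; it sinks only while the valve is open, at a speed that grows with valve opening and with the load, up to about 65 mm/s with the valve wide open.
- valve_grip (a point): Centre of the valve's dark steel T-bar, on the vertical valve axis: bar 70 mm long (its x), 12 wide (y), 18 high (9 above and below this point), 155 mm above the table. It does not sink with the platen. With the valve shut the bar lies along the press x.
- valve (a joint): Valve angle, rad: 0 = fully shut (start, within 0.05; end stop), grows anticlockwise seen from above to 1.6. Up to about 0.3 the platen stays put; from about 0.4 to 0.9 it sinks at about 15 mm/s with both weights on; beyond about 1.0 it drops too fast. Shutting the valve on the way stops the platen within about 10 mm. Turns with about 0.1 Nm of friction and stays where it is left, but may slip open by 0.1 rad when left between 0.3 and 0.4.
- weight_a: Plain steel press weight, 96 mm long (its x), 46 wide (y), 24 high, about 0.75 kg, with a cross ridge (lip) 10 mm long and 10 mm high standing on its top at the +x end over the full width (top of ridge 34 mm up). Origin: centre of the underside. The two weights are identical and interchangeable.
- weight_b: Plain steel press weight, 96 mm long (its x), 46 wide (y), 24 high, about 0.75 kg, with a cross ridge (lip) 10 mm long and 10 mm high standing on its top at the +x end over the full width (top of ridge 34 mm up). Origin: centre of the underside. The two weights are identical and interchangeable.
- book: Book clamped between two plywood boards, 170 (x) by 140 (y) by 31 mm, loose on the press bed below the platen. Origin: centre of the underside. Leave in place.
- bottle: Bystander: white bottle, radius 25, 150 mm tall, standing; origin at its foot.
- brush_jar: Bystander: glass jar radius 34, with brushes, about 180 mm tall; origin at its foot.
- spatula: Bystander: spatula with yellow handle lying along its x, about 210 mm long, 24 mm high; origin on the table under its middle.
Things that resemble listed ones, but are neither listed nor needed, are in the scene too. What is shaped like the weight_a but red is not meant. What is shaped like the weight_b but yellow is not meant.

How it is judged:
By the outcome, as a careful person would: the job done as asked, in the order asked, and still so for the second after the job is handed in, with the robot touching nothing.
It also fails if it takes over 72 s, if anything falls off the work surface, if the arm or the gripper's body presses on something with over 40 N, if the wrist force passes 120 N, or if a joint passes its speed limit or range.

## Robot

A 6-joint arm with a two-finger parallel gripper is mounted at the origin on the work surface. World frame = base frame: x ahead of the robot, y to its left, z up, the work surface at z = 0. Lengths are in mm, angles in rad, forces in N, time in s.
With the tool pointing down it reaches from about 300 to 1000 mm from the base axis. Payload 5.1 kg.
Tool frame: the origin (TCP) lies at the centre of the arm's flange, where the gripper is bolted on; the fingertips stand 190 mm ahead of it and the grasp point (between the pads) lies 171 mm ahead of it (robot.tips_ahead is the distance from the TCP to the fingertips, in mm); z points along the fingers, y is the direction in which the jaws open and shut (so a half turn about z gives the same grasp; the last joint's range is limited). The gripper opens to 95 mm and grips with 3 to 60 N. Pads are 20 mm wide; open, the fingers measure 119 mm over their backs; the gripper's body (75 mm by 180 mm) begins 59 mm behind the grasp point.
Start: joints at [1.206, 0.124, 1.65, -0, 1.367, -0.083], TCP at [180.777, 624.344, 404.756] pointing down, gripper open.
Joint ranges: [-2.61, 2.61], [-1.02, 2.33], [0.03, 2.71], [-1.35, 4.49], [0.32, 2.68], [-2.91, 2.91]. Speed limits (rad/s): [2.57, 2.57, 3.14, 3.14, 3.14, 3.14].

## Interface

Orientations are given as a unit quaternion [x, y, z, w].
In Python, from plant import robot gives the robot as it stands.
- The arm moves only by the tool move_arm, never from a script. Its argument "steps" is a list of rows, each an object with "xyz": the shift along the world's x, y, z in m, a list of three; "rotation": the turn, a rotation vector about the world's x, y, z in degrees, a list of three; "gripper": the finger opening in m, from 0 to 0.0951. In form: [{"xyz": [dx, dy, dz], "rotation": [wx, wy, wz], "gripper": gripper}, ...]. A call has 1 to 20 rows; each row is the pose to reach, as a shift and turn from the pose commanded when the call began; what a row does not reach only later rows make up. A row lasts 1/10 s, in which the tool goes at most 50 mm and 8.59 degrees, less where a joint would pass 70% of its speed; a pose out of reach is approached as far as the arm can. A call with a gripper value outside its range is refused whole. The fingers move at their own pace and stop on an object; "grip_force" is the grip in N (left out, the last holds). Time passes only in rows, so rows that repeat a pose let the fingers close. It gives the time, the measured TCP pose, the force and the opening at its end, in the units of the state.
- robot.get_state(): the state, without advancing time (a new reading comes with each control period).
- robot.get_image(name): name is "scene" or "top" or "wrist"; returns the picture (384x512x3 uint8, red, green, blue); there is no depth.
- robot.camera_params(name): a dict with "camera_matrix" (3x3 intrinsics, pixels), "rvec" (rotation vector, rad) and "tvec" (3), from world to camera coordinates, as OpenCV has them; the wrist camera has in their place "T_tool_cam" (4x4, takes a point from camera to tool coordinates, whose origin is the TCP and whose axes are the flange's). Camera axes: x right, y down, z forward; pixel columns grow to the right and rows downward; lengths in mm; the calibration is good to about 2 mm. A picture is of the moment at which its call begins: read the wrist's pose just before it. camera_params takes no time and is no camera call.
- robot.close_job(): hands the job in, once; it reports no verdict.
Trained networks look in the newest picture that a camera, given by its name, has taken for a name from the list of things; names that differ only in an ending like _2 or _b are one class to them, and where a whole thing is asked for, a point or a joint stands for the part that bears it (a point fixed in the world has none). Each returns a list of dicts, best first, with "score" (0 to 1); they miss things now and then, are a little off and sometimes report something else, mostly with a low value. They report only what shows in the picture. A call takes as long as a camera call. They do not tell look-alikes from the thing itself.
- robot.search_frame(camera, label): "centre" ([x, y, z] in mm, in world coordinates, good to about 4 mm: the middle of the surface that is visible of it).
- robot.mark_of(camera, label): "centre" ([x, y, z] in mm, in world coordinates, good to about 4 mm: a listed point, or the origin of a listed thing).
The state is a dict: "clock": time; "joint_positions": joint angles; "qd": joint speeds; "joint_efforts": joint torques, N m; "eef_pos": TCP position; "tool_rot": TCP orientation; "force": force on the tool from outside, world axes, zero at the start; "wrist_torque": the same for the moment, N m; "width": finger opening in mm.
Only numpy, scipy, OpenCV 4.12 (cv2) and the standard library are available. Lean on these libraries where they do the work, as an engineer would, in place of code of your own. Each camera call takes 0.05 s, during which the arm holds its last target.

## Working session

There is one attempt and no reset: what is moved stays moved. The work goes in short steps, Python scripts to look and compute and a tool call to move; the robot and the scene stay as the last step left them, time stands still between calls to the robot, and variables do not carry over. Pictures are saved under pics/ and viewed, and the job is handed in when it is done.

Besides the shell and the picture viewer there is one more tool, called after "Call:" as a command line: name --argument value ..., lists and objects as JSON in quotes. move_arm: Moves the arm, as the interface text tells. Its arguments: {"type":"object","properties":{"steps":{"type":"array"},"grip_force":{"type":"number"}},"required":["steps"]}

```bash
ls; mkdir -p pics; python3 - <<'E'
from plant import robot
import cv2
s=robot.get_state();print({k:(v if not hasattr(v,'round') else v) for k,v in s.items()})
for n in("scene","top","wrist"):
    im=robot.get_image(n);cv2.imwrite(f"pics/{n}0.png",im[:,:,::-1])
    print(robot.camera_params(n))
for l in("weight_a","valve_grip","platen_top","press","book"):
    for c in("scene","top"):
        print(c,l,robot.mark_of(c,l))
E
```

```text
pics
{'clock': 0.0, 'joint_positions': array([ 1.20637214e+00,  1.24521615e-01,  1.65166849e+00,  1.32891519e-05,
        1.36749901e+00, -8.26225852e-02]), 'qd': array([ 0.00017073, -0.00094317, -0.00062309, -0.00044811,  0.00067173,
       -0.00058567]), 'joint_efforts': array([-1.22549383e-03, -4.17593729e+01, -3.59935141e+01,  7.73421675e-02,
        4.91943082e-02, -1.56118881e-04]), 'eef_pos': array([180.70919765, 624.11927529, 403.47921216]), 'tool_rot': array([ 1.40436304e-01,  9.90089160e-01, -1.02071093e-03, -2.38702300e-04]), 'force': array([ 0.34711723, -0.33603269, -0.59913086]), 'wrist_torque': array([ 0.01388416, -0.02311201, -0.03493807]), 'width': 94.97551521462809}
{'camera_matrix': array([[431.43164568,   0.        , 245.21850474],
       [  0.        , 431.43164568, 192.03787959],
       [  0.        ,   0.        ,   1.        ]]), 'rvec': array([ 0.91177482,  2.6787157 , -0.82173874]), 'tvec': array([ 447.80465514,  -93.22006224, 1663.95896237])}
{'camera_matrix': array([[355.4120934 ,   0.        , 255.12042979],
       [  0.        , 355.4120934 , 192.63386215
[... 1040 characters left out ...]
: [222.2, -295.4, -3.8], 'score': 0.77}, {'centre': [455.2, -275.6, -0.7], 'score': 0.75}, {'centre': [426.6, -130.3, -3.9], 'score': 0.75}, {'centre': [641.8, -271.5, 1.9], 'score': 0.64}, {'centre': [466.7, -569.0, 1.4], 'score': 0.64}]
scene valve_grip [{'centre': [440.6, 336.3, 157.7], 'score': 0.41}]
top valve_grip [{'centre': [445.1, 338.3, 153.6], 'score': 0.69}, {'centre': [618.4, -429.6, -1.7], 'score': 0.5}]
scene platen_top [{'centre': [504.3, 120.3, 120.9], 'score': 0.65}]
top platen_top [{'centre': [506.1, 117.7, 117.9], 'score': 0.7}]
scene press [{'centre': [505.5, 117.3, 1.9], 'score': 0.84}]
top press [{'centre': [505.6, 121.0, 3.3], 'score': 0.78}]
scene book []
top book []
```

```bash
python3 - <<'E'
import cv2,numpy as np
for n in("scene","top"):
    im=cv2.imread(f"pics/{n}0.png");cv2.imwrite(f"pics/{n}0b.png",cv2.resize(im,(800,600),interpolation=cv2.INTER_CUBIC))
E
```

```text
(no output)
```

View pics/scene0b.png

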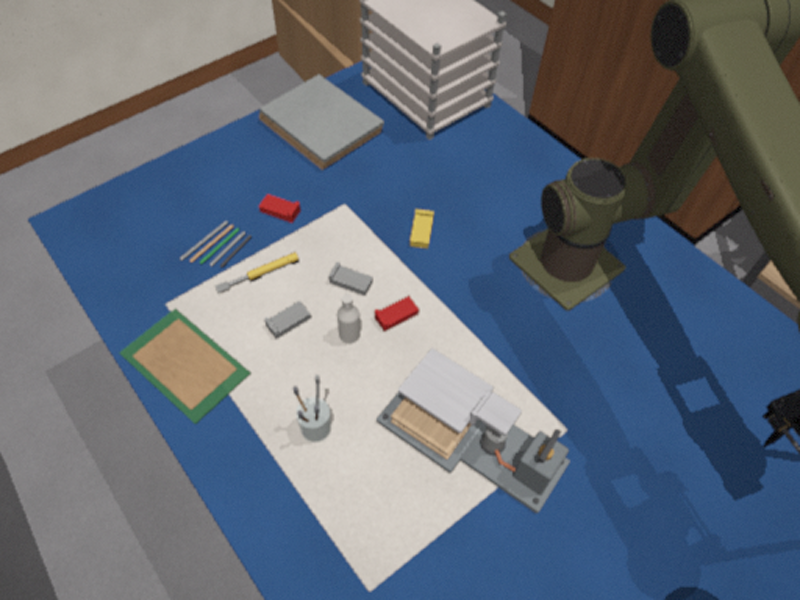

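View pics/top0b.png

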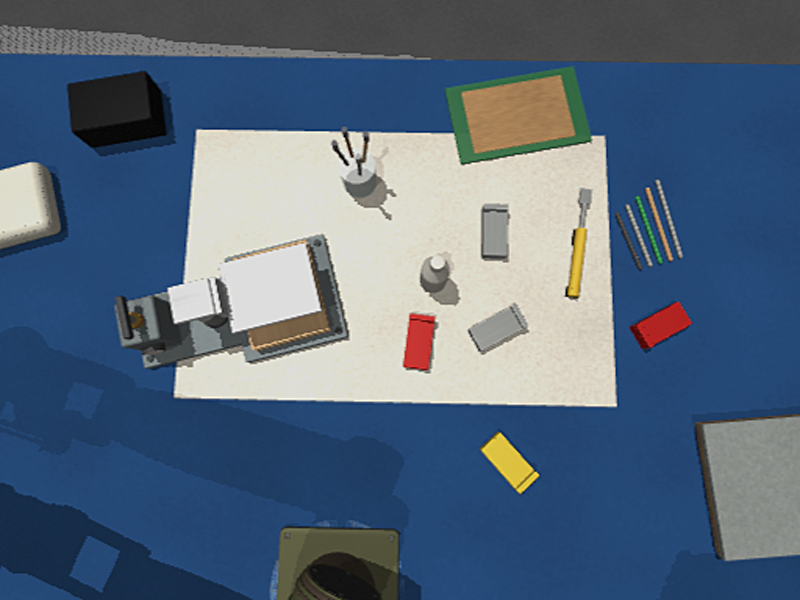

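The two grey weights lie at about (456,-276) and (639,-274), and the red and yellow blocks are the look-alikes. I'll measure the poses from the contours.

```bash
cat > h.py <<'E'
import cv2,numpy as np
from plant import robot
from scipy.spatial.transform import Rotation as R
def cam(n):
    p=robot.camera_params(n);return p
def ray2z(p,uv,z,T=None):
    K=p['camera_matrix'];d=np.linalg.inv(K)@np.array([uv[0],uv[1],1.])
    if 'rvec' in p:
        Rm=cv2.Rodrigues(p['rvec'])[0];c=-Rm.T@p['tvec'];d=Rm.T@d
    else:
        M=T@p['T_tool_cam'];c=M[:3,3];d=M[:3,:3]@d
    return c+d*(z-c[2])/d[2]
def proj(p,X,T=None):
    X=np.asarray(X,float)
    if 'rvec' in p: rv,tv=p['rvec'],p['tvec']
    else:
        M=np.linalg.inv(T@p['T_tool_cam']);rv=cv2.Rodrigues(M[:3,:3])[0];tv=M[:3,3]
    return cv2.projectPoints(X.reshape(-1,1,3),rv,tv,p['camera_matrix'],None)[0].reshape(-1,2)
def toolT():
    s=robot.get_state();T=np.eye(4);T[:3,:3]=R.from_quat(s['tool_rot']).as_matrix();T[:3,3]=s['eef_pos'];return T
E
python3 - <<'E'
from h import *
im=cv2.imread('pics/top0.png');p=cam('top')
for n,c in(("W1",(456,-276)),("W2",(639,-274))):
    u=proj(p,[c[0],c[1],24])[0];print(n,u)
    x,y=int(u[0])-30,int(u[1])-30
    cr=im[y:y+60,x:x+60];cv2.imwrite(f'pics/{n}c.png',cv2.resize(cr,None,fx=9,fy=9,interpolation=cv2.INTER_CUBIC))
for l in("bottle","brush_jar","spatula"):
    print(l,robot.mark_of("top",l)[:2])
x=proj(p,[505,119,121])[0];print(x)
E
python3 -c "
import cv2,numpy as np
a=cv2.imread('pics/W1c.png');b=cv2.imread('pics/W2c.png')
cv2.imwrite('pics/Wc.png',cv2.resize(np.hstack([a,b]),(800,400)))"
```

```text
W1 [319.23379217 210.10390999]
W2 [317.94171439 147.37110609]
bottle [{'centre': [547.2, -156.8, 1.0], 'score': 0.64}]
brush_jar [{'centre': [740.3, -15.4, 1.7], 'score': 0.58}]
spatula [{'centre': [618.1, -432.7, -1.7], 'score': 0.9}]
[172.2440304  184.01140466]
```

View pics/Wc.png

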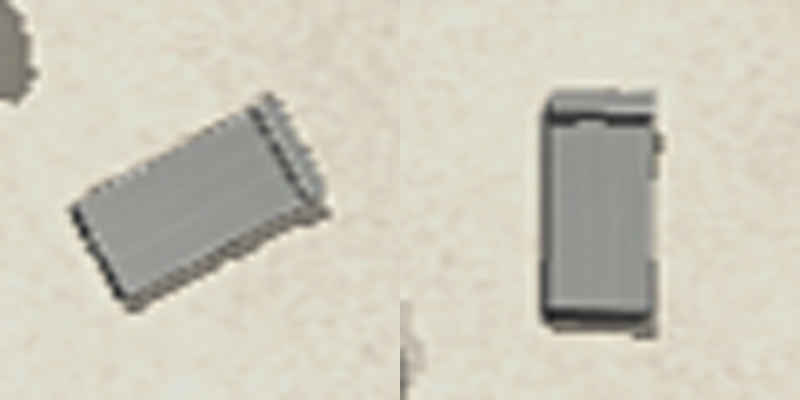

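Both ridges are visible: W1's points to about -62° in yaw and W2's to about 0°. Next I fly over W1 to look at it with the wrist camera.

Call:
move_arm --steps '[{"xyz":[0.013,-0.045,0],"rotation":[0,0,-3],"gripper":0.095},{"xyz":[0.275,-0.9,0],"rotation":[0,0,-46],"gripper":0.095},{"xyz":[0.275,-0.9,0],"rotation":[0,0,-46],"gripper":0.095},{"xyz":[0.275,-0.9,0],"rotation":[0,0,-46],"gripper":0.095},{"xyz":[0.275,-0.9,0],"rotation":[0,0,-46],"gripper":0.095},{"xyz":[0.275,-0.9,0],"rotation":[0,0,-46],"gripper":0.095},{"xyz":[0.275,-0.9,0],"rotation":[0,0,-46],"gripper":0.095},{"xyz":[0.275,-0.9,0],"rotation":[0,0,-46],"gripper":0.095},{"xyz":[0.275,-0.9,0],"rotation":[0,0,-46],"gripper":0.095},{"xyz":[0.275,-0.9,0],"rotation":[0,0,-46],"gripper":0.095},{"xyz":[0.275,-0.9,0],"rotation":[0,0,-46],"gripper":0.095},{"xyz":[0.275,-0.9,0],"rotation":[0,0,-46],"gripper":0.095},{"xyz":[0.275,-0.9,0],"rotation":[0,0,-46],"gripper":0.095},{"xyz":[0.275,-0.9,0],"rotation":[0,0,-46],"gripper":0.095},{"xyz":[0.275,-0.9,0],"rotation":[0,0,-46],"gripper":0.095},{"xyz":[0.275,-0.9,-0.02],"rotation":[0,0,-46],"gripper":0.095},{"xyz":[0.275,-0.9,-0.04],"rotation":[0,0,-46],"gripper":0.095},{"xyz":[0.275,-0.9,-0.06],"rotation":[0,0,-46],"gripper":0.095},{"xyz":[0.275,-0.9,-0.08],"rotation":[0,0,-46],"gripper":0.095},{"xyz":[0.275,-0.9,-0.105],"rotation":[0,0,-46],"gripper":0.095}]'

```text
clock: 2.8
eef_pos: [456.6, -279.2, 300.0]
tool_rot: [0.517, 0.856, -0.0, 0.002]
force: [0.1, 0.9, 0.1]
width: 94.8
```

Call:
move_arm --steps '[{"xyz":[0,0,0],"rotation":[0,0,0],"gripper":0.095},{"xyz":[0,0,0],"rotation":[0,0,0],"gripper":0.095},{"xyz":[0,0,0],"rotation":[0,0,0],"gripper":0.095}]'

```text
clock: 3.1
eef_pos: [456.3, -275.3, 302.0]
tool_rot: [0.516, 0.857, -0.0, 0.002]
force: [-0.4, -0.4, 0.1]
width: 95.2
```

```bash
cat >> h.py <<'E'
def fitrect(im,T,c,z=24,w=130):
    # grey blob fit in wrist image by rectifying plane z around c at 0.25mm/px
    p=cam('wrist');S=2.0;n=int(w*S)
    g=np.array([[c[0]+(i-n/2)/S,c[1]+(j-n/2)/S,z] for j in (0,n) for i in (0,n)])
    uv=proj(p,g,T).astype(np.float32)
    H=cv2.getPerspectiveTransform(uv,np.float32([[0,0],[n,0],[0,n],[n,n]]))
    return cv2.warpPerspective(im,H,(n,n))  # col->x, row->y world
E
python3 - <<'E'
from h import *
T=toolT();im=robot.get_image('wrist')[:,:,::-1].copy();cv2.imwrite('pics/w1.png',im)
s=robot.get_state();print(s['clock'],s['eef_pos'],s['tool_rot'],s['joint_positions'])
np.save('T1.npy',T)
cv2.imwrite('pics/w1r.png',fitrect(im,T,(456,-276)))
E
```

```text
3.15 [ 456.3380104  -275.20239189  302.33141049] [ 5.15657582e-01  8.56792360e-01 -1.51542293e-04  2.02167550e-03] [-6.43444936e-01 -4.85781577e-02  2.00640008e+00  1.17744742e-04
  1.17971749e+00 -1.13073353e+00]
```

View pics/w1.png

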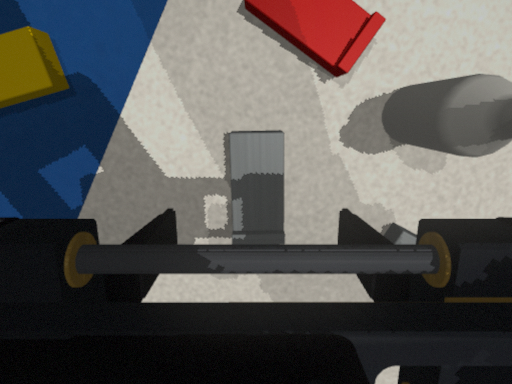

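View pics/w1r.png

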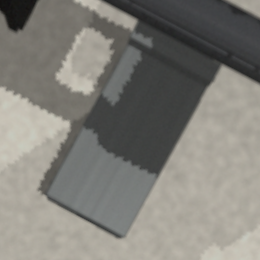

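The wrist view shows the weight between the fingers: centre about (457,-275), ridge under the near side of the view, jaw yaw off by about 2°. I descend and grip.

Call:
move_arm --steps '[{"xyz":[0.001,0.001,-0.04],"rotation":[0,0,2],"gripper":0.095},{"xyz":[0.001,0.001,-0.075],"rotation":[0,0,2],"gripper":0.095},{"xyz":[0.001,0.001,-0.095],"rotation":[0,0,2],"gripper":0.095},{"xyz":[0.001,0.001,-0.105],"rotation":[0,0,2],"gripper":0.095},{"xyz":[0.001,0.001,-0.106],"rotation":[0,0,2],"gripper":0.095},{"xyz":[0.001,0.001,-0.106],"rotation":[0,0,2],"gripper":0.095},{"xyz":[0.001,0.001,-0.106],"rotation":[0,0,2],"gripper":0.03},{"xyz":[0.001,0.001,-0.106],"rotation":[0,0,2],"gripper":0.03},{"xyz":[0.001,0.001,-0.106],"rotation":[0,0,2],"gripper":0.03},{"xyz":[0.001,0.001,-0.106],"rotation":[0,0,2],"gripper":0.03},{"xyz":[0.001,0.001,-0.106],"rotation":[0,0,2],"gripper":0.03},{"xyz":[0.001,0.001,-0.106],"rotation":[0,0,2],"gripper":0.03},{"xyz":[0.001,0.001,-0.106],"rotation":[0,0,2],"gripper":0.03},{"xyz":[0.001,0.001,-0.106],"rotation":[0,0,2],"gripper":0.03}]' --grip_force 50

```text
clock: 4.55
eef_pos: [456.7, -274.7, 193.7]
tool_rot: [0.501, 0.865, -0.0, -0.0]
force: [-0.5, -0.4, 0.3]
width: 45.7
```

```bash
python3 - <<'E'
from h import *
s=robot.get_state();print(s['clock'],s['eef_pos'],s['tool_rot'],s['force'],s['width'])
# precise platen: rectified top camera crops
im=robot.get_image('top')[:,:,::-1].copy();p=cam('top')
def rect(z,c,w,S,n):
    N=int(w*S);g=np.array([[c[0]+(i-N/2)/S,c[1]+(j-N/2)/S,z] for j in(0,N) for i in(0,N)])
    H=cv2.getPerspectiveTransform(proj(p,g).astype(np.float32),np.float32([[0,0],[N,0],[0,N],[N,N]]))
    o=cv2.warpPerspective(im,H,(N,N),flags=cv2.INTER_CUBIC);cv2.imwrite(n,o)
rect(121,(505,119),200,2.5,'pics/plat.png')
rect(164,(443,337),120,4,'pics/valve.png')
E
```

```text
4.55 [ 456.68531095 -274.68773114  193.68002481] [ 5.01036849e-01  8.65425924e-01 -1.11537300e-04 -1.83149849e-04] [-0.45740365 -0.38434147  0.3439766 ] 45.704290346641535
```

View pics/plat.png

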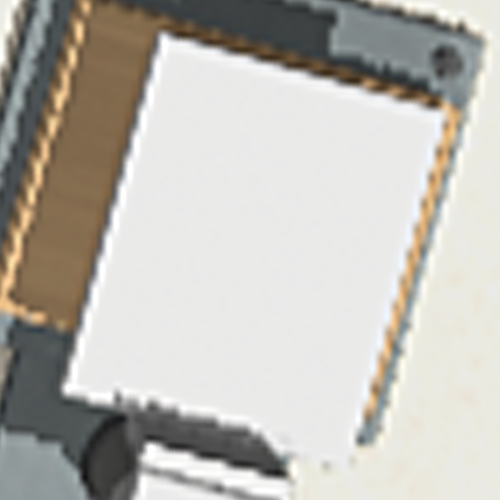

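View pics/valve.png

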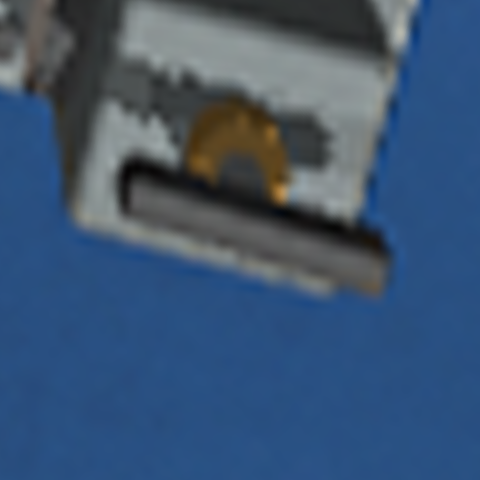

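Gripped (45.7 mm). The platen measures as centre (506.5,119), yaw 15.3°, and the valve at about (447,336); both agree with the given sizes. I lift and carry to just above the platen.

Call:
move_arm --steps '[{"xyz":[0,0,0.03],"rotation":[0,0,0],"gripper":0.03},{"xyz":[0,0,0.07],"rotation":[0,0,0],"gripper":0.03},{"xyz":[0,0,0.11],"rotation":[0,0,0],"gripper":0.03},{"xyz":[0,0,0.15],"rotation":[0,0,0],"gripper":0.03},{"xyz":[0.005,0.04,0.18],"rotation":[0,0,-2],"gripper":0.03},{"xyz":[0.01,0.085,0.18],"rotation":[0,0,-4],"gripper":0.03},{"xyz":[0.017,0.13,0.18],"rotation":[0,0,-6],"gripper":0.03},{"xyz":[0.024,0.175,0.18],"rotation":[0,0,-8],"gripper":0.03},{"xyz":[0.03,0.22,0.18],"rotation":[0,0,-10],"gripper":0.03},{"xyz":[0.036,0.265,0.18],"rotation":[0,0,-12],"gripper":0.03},{"xyz":[0.042,0.31,0.18],"rotation":[0,0,-14],"gripper":0.03},{"xyz":[0.047,0.35,0.175],"rotation":[0,0,-14.5],"gripper":0.03},{"xyz":[0.05,0.378,0.165],"rotation":[0,0,-14.5],"gripper":0.03},{"xyz":[0.051,0.389,0.155],"rotation":[0,0,-14.5],"gripper":0.03},{"xyz":[0.051,0.389,0.145],"rotation":[0,0,-14.5],"gripper":0.03},{"xyz":[0.051,0.389,0.137],"rotation":[0,0,-14.5],"gripper":0.03},{"xyz":[0.051,0.389,0.13],"rotation":[0,0,-14.5],"gripper":0.03},{"xyz":[0.051,0.389,0.13],"rotation":[0,0,-14.5],"gripper":0.03},{"xyz":[0.051,0.389,0.13],"rotation":[0,0,-14.5],"gripper":0.03}]'

```text
clock: 6.5
eef_pos: [507.9, 113.5, 323.8]
tool_rot: [0.607, 0.795, -0.0, 0.0]
force: [0.1, -0.4, -7.9]
width: 45.9
```

```bash
python3 - <<'E'
from h import *
s=robot.get_state();print(s['clock'],s['eef_pos'],s['tool_rot'],s['force'],s['width'])
T=toolT();im=robot.get_image('wrist')[:,:,::-1].copy();cv2.imwrite('pics/w2.png',im)
E
```

```text
6.5 [507.89806251 113.51862493 323.78812664] [ 6.06898786e-01  7.94779128e-01 -2.87419987e-05  2.98336812e-05] [ 0.13185782 -0.37968402 -7.93927114] 45.89533261108746
```

View pics/w2.png

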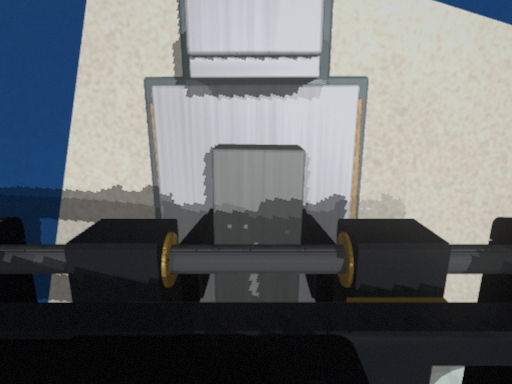

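```bash
python3 - <<'E'
from h import *
T=toolT();p=cam('wrist')
for uv,z in(((259,147),153.5),((154,87),121),((363,87),121),((160,220),121),((357,220),121)):
    X=ray2z(p,uv,z,T);print(uv,X, (np.linalg.inv(T)@np.r_[X,1])[:2])
E
```

```text
(259, 147) [495.96954364 160.77672649 153.5       ] [48.62292398  0.6142703 ]
(154, 87) [431.07188716 174.3415192  121.        ] [ 78.82506333 -58.44107998]
(363, 87) [544.89297418 205.38497375 121.        ] [78.75909306 59.53738863]
(160, 220) [449.51823761  97.13938672 121.        ] [ -0.50886773 -61.00317687]
(357, 220) [568.37358569 129.47631906 121.        ] [-0.6545022  62.17245427]
```

Call:
move_arm --steps '[{"xyz":[0,0,-0.004],"rotation":[0,0,0],"gripper":0.03},{"xyz":[0,0,-0.007],"rotation":[0,0,0],"gripper":0.03},{"xyz":[0,0,-0.008],"rotation":[0,0,0],"gripper":0.03},{"xyz":[0,0,-0.009],"rotation":[0,0,0],"gripper":0.03},{"xyz":[0,0,-0.009],"rotation":[0,0,0],"gripper":0.03}]'

```text
clock: 7.05
eef_pos: [507.7, 114.4, 314.6]
tool_rot: [0.606, 0.795, -0.0, -0.0]
force: [-0.2, 0.8, -7.9]
width: 45.6
```

Call:
move_arm --steps '[{"xyz":[0,0,-0.0007],"rotation":[0,0,0],"gripper":0.03},{"xyz":[0,0,-0.0015],"rotation":[0,0,0],"gripper":0.03},{"xyz":[0,0,-0.0015],"rotation":[0,0,0],"gripper":0.03}]'

```text
clock: 7.35
eef_pos: [507.9, 114.4, 313.6]
tool_rot: [0.606, 0.795, 0.0, 0.0]
force: [-0.3, -0.1, -6.0]
width: 45.6
```

Call:
move_arm --steps '[{"xyz":[0,0,-0.0005],"rotation":[0,0,0],"gripper":0.05},{"xyz":[0,0,-0.0005],"rotation":[0,0,0],"gripper":0.065},{"xyz":[0,0,-0.0005],"rotation":[0,0,0],"gripper":0.08},{"xyz":[0,0,-0.0005],"rotation":[0,0,0],"gripper":0.09},{"xyz":[0,0,0.01],"rotation":[0,0,0],"gripper":0.09},{"xyz":[0,0,0.04],"rotation":[0,0,0],"gripper":0.09},{"xyz":[0,-0.02,0.08],"rotation":[0,0,0],"gripper":0.095},{"xyz":[0.0,-0.05,0.1],"rotation":[0,0,0],"gripper":0.095},{"xyz":[0.0,-0.05,0.1],"rotation":[0,0,0],"gripper":0.095},{"xyz":[0.0,-0.05,0.1],"rotation":[0,0,0],"gripper":0.095}]'

```text
clock: 8.35
eef_pos: [507.8, 64.1, 414.3]
tool_rot: [0.607, 0.795, 0.001, 0.001]
force: [-0.6, -0.0, -1.1]
width: 95.1
```

```bash
python3 - <<'E'
from h import *
s=robot.get_state();print(s['clock'],s['eef_pos'],s['tool_rot'],s['force'],s['width'])
T=toolT();im=robot.get_image('wrist')[:,:,::-1].copy();cv2.imwrite('pics/w3.png',im);np.save('T3.npy',T)
E
```

```text
8.35 [507.78170138  64.11437825 414.25994781] [6.06817473e-01 7.94840657e-01 7.58061331e-04 5.55885542e-04] [-0.59002642 -0.02442134 -1.0515133 ] 95.14924303166829
```

View pics/w3.png

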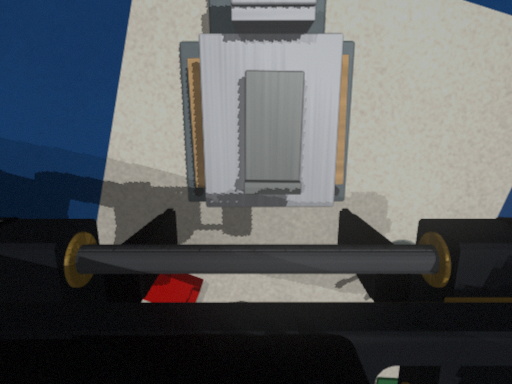

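```bash
python3 - <<'E'
from h import *
im=cv2.imread('pics/w3.png');cv2.imwrite('pics/w3z.png',cv2.resize(im[20:220,180:360],None,fx=4,fy=3,interpolation=cv2.INTER_CUBIC)[:600])
T=np.load('T3.npy');p=cam('wrist')
y=np.radians(15.3);ux=np.array([np.cos(y),np.sin(y)]);uy=np.array([-np.sin(y),np.cos(y)])
for uv,z in(((200,35),121),((340,35),121),((206,206),121),((334,206),121),((246,71),145),((303,71),145),((245,181),145),((300,181),145)):
    X=ray2z(p,uv,z,T);d=X[:2]-[506.5,119];print(uv,X.round(1),'press',(d@ux).round(1),(d@uy).round(1))
E
```

```text
(200, 35) [430.3 173.3 121. ] press -59.2 72.5
(340, 35) [540.  203.3 121. ] press 54.6 72.4
(206, 206) [467.7  33.  121. ] press -60.2 -72.7
(334, 206) [581.8  64.  121. ] press 58.1 -72.9
(246, 71) [474.8 153.9 145. ] press -21.4 42.0
(303, 71) [516.6 165.3 145. ] press 22.0 42.0
(245, 181) [495.8  70.8 145. ] press -23.0 -43.7
(300, 181) [539.7  82.7 145. ] press 22.4 -43.8
```

View pics/w3z.png

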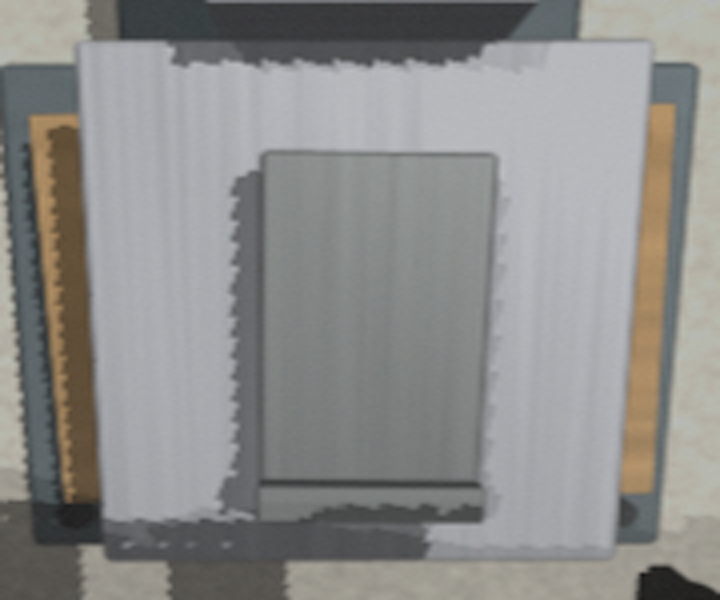

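Lower weight is flat and centred on the platen, with the ridge towards the bed side (row 181) and its far end at row 71. Now to W2.

Call:
move_arm --steps '[{"xyz":[0.014,-0.037,0],"rotation":[0,0,8],"gripper":0.095},{"xyz":[0.029,-0.075,0],"rotation":[0,0,16],"gripper":0.095},{"xyz":[0.044,-0.113,0],"rotation":[0,0,24],"gripper":0.095},{"xyz":[0.058,-0.15,0],"rotation":[0,0,32],"gripper":0.095},{"xyz":[0.073,-0.188,0],"rotation":[0,0,40],"gripper":0.095},{"xyz":[0.087,-0.225,0],"rotation":[0,0,48],"gripper":0.095},{"xyz":[0.102,-0.263,0],"rotation":[0,0,56],"gripper":0.095},{"xyz":[0.117,-0.3,-0.01],"rotation":[0,0,64],"gripper":0.095},{"xyz":[0.126,-0.325,-0.04],"rotation":[0,0,71],"gripper":0.095},{"xyz":[0.131,-0.338,-0.075],"rotation":[0,0,74.7],"gripper":0.095},{"xyz":[0.131,-0.338,-0.1],"rotation":[0,0,74.7],"gripper":0.095},{"xyz":[0.131,-0.338,-0.113],"rotation":[0,0,74.7],"gripper":0.095},{"xyz":[0.131,-0.338,-0.113],"rotation":[0,0,74.7],"gripper":0.095},{"xyz":[0.131,-0.338,-0.113],"rotation":[0,0,74.7],"gripper":0.095},{"xyz":[0.131,-0.338,-0.113],"rotation":[0,0,74.7],"gripper":0.095}]'

```text
clock: 9.9
eef_pos: [639.5, -273.3, 302.6]
tool_rot: [-0.001, 1.0, -0.001, 0.002]
force: [0.3, 0.1, -0.5]
width: 95.0
```

```bash
python3 - <<'E'
from h import *
s=robot.get_state();print(s['clock'],s['eef_pos'],s['tool_rot'],s['joint_positions'].round(2))
T=toolT();im=robot.get_image('wrist')[:,:,::-1].copy();cv2.imwrite('pics/w4.png',im);np.save('T4.npy',T)
cv2.imwrite('pics/w4r.png',cv2.resize(fitrect(im,T,(639,-274)),None,fx=2,fy=2))
E
```

```text
9.9 [ 639.45459568 -273.32522324  302.57359568] [-8.45611933e-04  9.99998176e-01 -7.85777606e-04  1.52197529e-03] [-0.48  0.3   1.63  0.    1.22 -2.05]
```

View pics/w4.png

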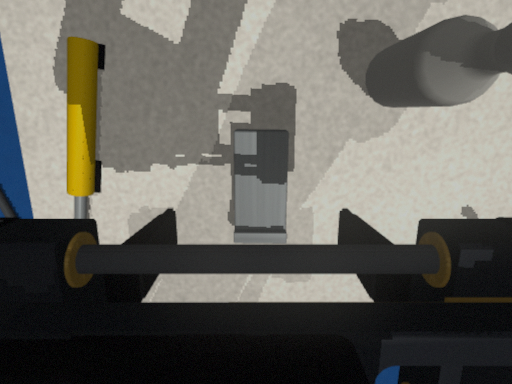

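View pics/w4r.png

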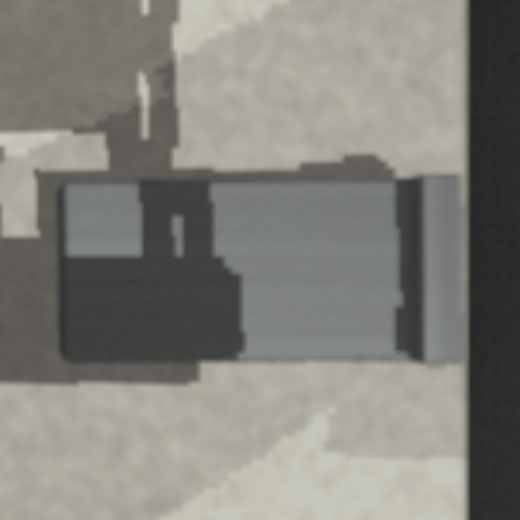

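W2 sits square to the jaws, centre (637.5,-271.3); the shift is -2/+2 mm.

Call:
move_arm --steps '[{"xyz":[-0.002,0.002,-0.04],"rotation":[0,0,0],"gripper":0.095},{"xyz":[-0.002,0.002,-0.075],"rotation":[0,0,0],"gripper":0.095},{"xyz":[-0.002,0.002,-0.095],"rotation":[0,0,0],"gripper":0.095},{"xyz":[-0.002,0.002,-0.105],"rotation":[0,0,0],"gripper":0.095},{"xyz":[-0.002,0.002,-0.1065],"rotation":[0,0,0],"gripper":0.095},{"xyz":[-0.002,0.002,-0.1065],"rotation":[0,0,0],"gripper":0.095},{"xyz":[-0.002,0.002,-0.1065],"rotation":[0,0,0],"gripper":0.03},{"xyz":[-0.002,0.002,-0.1065],"rotation":[0,0,0],"gripper":0.03},{"xyz":[-0.002,0.002,-0.1065],"rotation":[0,0,0],"gripper":0.03},{"xyz":[-0.002,0.002,-0.1065],"rotation":[0,0,0],"gripper":0.03},{"xyz":[-0.002,0.002,-0.1065],"rotation":[0,0,0],"gripper":0.03},{"xyz":[-0.002,0.002,-0.1065],"rotation":[0,0,0],"gripper":0.03},{"xyz":[-0.002,0.002,-0.1065],"rotation":[0,0,0],"gripper":0.03},{"xyz":[-0.002,0.002,-0.1065],"rotation":[0,0,0],"gripper":0.03}]' --grip_force 50

```text
clock: 11.35
eef_pos: [636.7, -271.5, 193.7]
tool_rot: [-0.0, 1.0, 0.0, -0.0]
force: [-0.7, -0.1, 0.3]
width: 45.6
```

Call:
move_arm --steps '[{"xyz":[0,0,0.03],"rotation":[0,0,0],"gripper":0.03},{"xyz":[0,0,0.07],"rotation":[0,0,0],"gripper":0.03},{"xyz":[0,0,0.11],"rotation":[0,0,0],"gripper":0.03},{"xyz":[0,0,0.155],"rotation":[0,0,0],"gripper":0.03},{"xyz":[-0.01,0.03,0.19],"rotation":[0,0,-6],"gripper":0.03},{"xyz":[-0.025,0.073,0.2],"rotation":[0,0,-14],"gripper":0.03},{"xyz":[-0.04,0.117,0.2],"rotation":[0,0,-22],"gripper":0.03},{"xyz":[-0.054,0.16,0.2],"rotation":[0,0,-30],"gripper":0.03},{"xyz":[-0.068,0.204,0.2],"rotation":[0,0,-38],"gripper":0.03},{"xyz":[-0.083,0.248,0.2],"rotation":[0,0,-46],"gripper":0.03},{"xyz":[-0.097,0.291,0.2],"rotation":[0,0,-54],"gripper":0.03},{"xyz":[-0.111,0.334,0.2],"rotation":[0,0,-62],"gripper":0.03},{"xyz":[-0.123,0.37,0.195],"rotation":[0,0,-69],"gripper":0.03},{"xyz":[-0.13,0.39,0.185],"rotation":[0,0,-74],"gripper":0.03},{"xyz":[-0.1324,0.3986,0.175],"rotation":[0,0,-74.7],"gripper":0.03},{"xyz":[-0.1324,0.3986,0.164],"rotation":[0,0,-74.7],"gripper":0.03},{"xyz":[-0.1324,0.3986,0.164],"rotation":[0,0,-74.7],"gripper":0.03},{"xyz":[-0.1324,0.3986,0.164],"rotation":[0,0,-74.7],"gripper":0.03},{"xyz":[-0.1324,0.3986,0.164],"rotation":[0,0,-74.7],"gripper":0.03}]'

```text
clock: 13.25
eef_pos: [505.0, 126.0, 358.2]
tool_rot: [0.607, 0.795, 0.0, 0.0]
force: [-0.1, -0.0, -6.6]
width: 45.9
```

```bash
python3 - <<'E'
from h import *
s=robot.get_state();print(s['clock'],s['eef_pos'],s['tool_rot'],s['force'],s['width'])
T=toolT();np.save('T5.npy',T);im=robot.get_image('wrist')[:,:,::-1].copy();cv2.imwrite('pics/w5.png',im)
cv2.imwrite('pics/w5z.png',cv2.resize(im[20:260,150:370],None,fx=3.3,fy=2.5,interpolation=cv2.INTER_CUBIC))
im=robot.get_image('scene')[:,:,::-1].copy();cv2.imwrite('pics/s5z.png',cv2.resize(im[190:330,220:380],None,fx=4,fy=4,interpolation=cv2.INTER_CUBIC))
E
```

```text
13.25 [504.96517963 126.03422337 358.17312713] [6.06784914e-01 7.94865974e-01 1.70290538e-04 3.48304935e-04] [-0.05049844 -0.01088651 -6.56983165] 45.90969519007904
```

View pics/w5z.png

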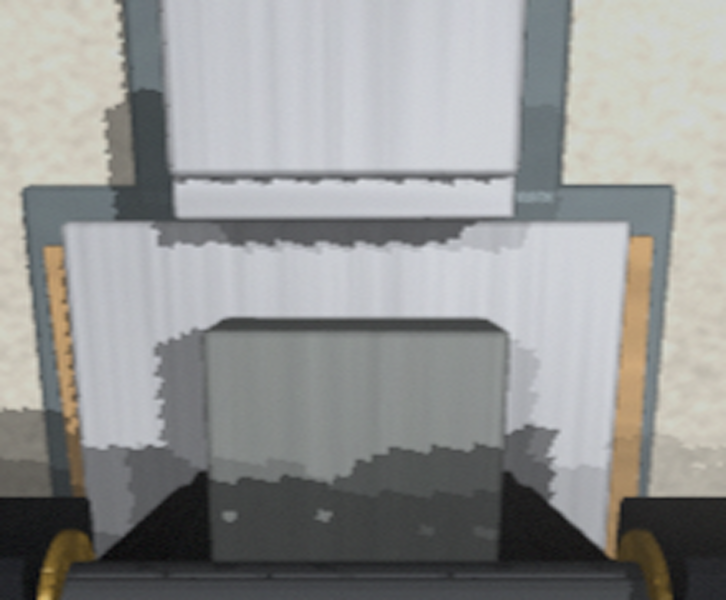

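View pics/s5z.png

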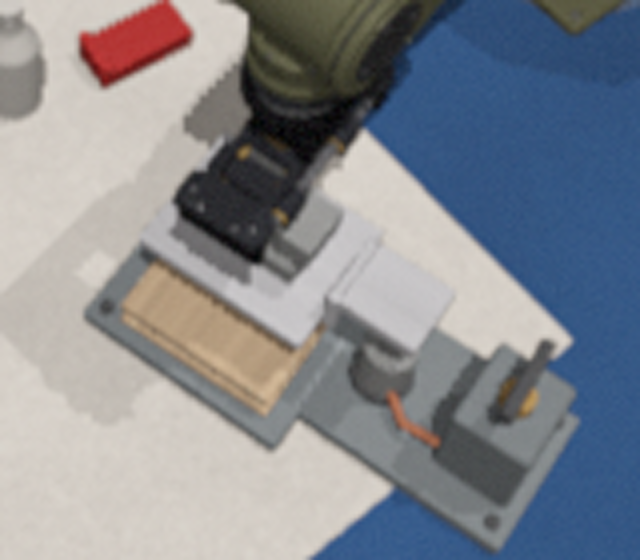

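```bash
python3 - <<'E'
from h import *
T=np.load('T5.npy');p=cam('wrist')
for uv,z in(((257.3,152.4),188.5),((259,147.5),358.2-193.7+24)):
    X=ray2z(p,uv,z,T);print(X,(np.linalg.inv(T)@np.r_[X,1])[:2])
X=ray2z(p,(256,20+223/2.5),121,T);print((np.linalg.inv(T)@np.r_[X,1])[:2])
E
```

```text
[492.72419991 170.46203765 188.5       ] [46.14210194 -0.21336935]
[492.89166018 172.95962644 188.5       ] [48.5071932   0.60659159]
[66.86519229 -1.00682816]
```

```bash
python3 - <<'E'
import cv2
for n in('w2','w5'):
    g=cv2.cvtColor(cv2.imread(f'pics/{n}.png'),cv2.COLOR_BGR2GRAY)[:,225:292].mean(1)
    print(n,[(i,int(g[i])) for i in range(136,162)])
E
```

```text
w2 [(136, 198), (137, 198), (138, 198), (139, 198), (140, 197), (141, 197), (142, 197), (143, 190), (144, 150), (145, 72), (146, 69), (147, 69), (148, 72), (149, 93), (150, 121), (151, 131), (152, 140), (153, 142), (154, 142), (155, 142), (156, 142), (157, 142), (158, 142), (159, 142), (160, 141), (161, 141)]
w5 [(136, 200), (137, 199), (138, 199), (139, 199), (140, 199), (141, 199), (142, 199), (143, 198), (144, 198), (145, 198), (146, 177), (147, 113), (148, 68), (149, 69), (150, 69), (151, 72), (152, 95), (153, 123), (154, 132), (155, 140), (156, 142), (157, 142), (158, 142), (159, 141), (160, 141), (161, 141)]
```

The upper one sits 1.4 mm further back in the grip than the lower did, so I add 1.5 mm along press +y and lower it.

Call:
move_arm --steps '[{"xyz":[-0.0004,0.0015,-0.004],"rotation":[0,0,0],"gripper":0.03},{"xyz":[-0.0004,0.0015,-0.01],"rotation":[0,0,0],"gripper":0.03},{"xyz":[-0.0004,0.0015,-0.015],"rotation":[0,0,0],"gripper":0.03},{"xyz":[-0.0004,0.0015,-0.018],"rotation":[0,0,0],"gripper":0.03},{"xyz":[-0.0004,0.0015,-0.019],"rotation":[0,0,0],"gripper":0.03},{"xyz":[-0.0004,0.0015,-0.0195],"rotation":[0,0,0],"gripper":0.03},{"xyz":[-0.0004,0.0015,-0.0195],"rotation":[0,0,0],"gripper":0.03}]'

```text
clock: 14.05
eef_pos: [504.1, 128.5, 338.4]
tool_rot: [0.606, 0.795, 0.0, 0.0]
force: [1.1, 0.0, -7.2]
width: 45.6
```

Call:
move_arm --steps '[{"xyz":[0,0,-0.0007],"rotation":[0,0,0],"gripper":0.03},{"xyz":[0,0,-0.0013],"rotation":[0,0,0],"gripper":0.03},{"xyz":[0,0,-0.0013],"rotation":[0,0,0],"gripper":0.03}]'

```text
clock: 14.35
eef_pos: [504.0, 128.5, 337.1]
tool_rot: [0.606, 0.795, 0.0, 0.0]
force: [0.3, -1.0, -6.9]
width: 45.4
```

Call:
move_arm --steps '[{"xyz":[0,0,-0.0004],"rotation":[0,0,0],"gripper":0.03},{"xyz":[0,0,-0.0008],"rotation":[0,0,0],"gripper":0.03},{"xyz":[0,0,-0.0008],"rotation":[0,0,0],"gripper":0.03}]'

```text
clock: 14.65
eef_pos: [504.1, 128.4, 336.8]
tool_rot: [0.606, 0.795, 0.0, 0.0]
force: [-2.5, -0.3, -3.6]
width: 45.9
```

Contact felt (load down to 3.6 N). I release and lift to look.

Call:
move_arm --steps '[{"xyz":[0,0,-0.0004],"rotation":[0,0,0],"gripper":0.05},{"xyz":[0,0,-0.0004],"rotation":[0,0,0],"gripper":0.065},{"xyz":[0,0,-0.0004],"rotation":[0,0,0],"gripper":0.08},{"xyz":[0,0,-0.0004],"rotation":[0,0,0],"gripper":0.09},{"xyz":[0,0,0.01],"rotation":[0,0,0],"gripper":0.09},{"xyz":[0,0,0.045],"rotation":[0,0,0],"gripper":0.09},{"xyz":[0,-0.03,0.08],"rotation":[0,0,0],"gripper":0.09},{"xyz":[0.015,-0.065,0.1],"rotation":[0,0,0],"gripper":0.09},{"xyz":[0.02,-0.08,0.1],"rotation":[0,0,0],"gripper":0.09},{"xyz":[0.02,-0.08,0.1],"rotation":[0,0,0],"gripper":0.09},{"xyz":[0.02,-0.08,0.1],"rotation":[0,0,0],"gripper":0.09}]'

```text
clock: 15.75
eef_pos: [523.6, 48.6, 434.6]
tool_rot: [0.607, 0.795, -0.001, -0.001]
force: [-0.1, 0.3, -0.9]
width: 90.0
```

```bash
python3 - <<'E'
from h import *
s=robot.get_state();print(s['clock'],s['eef_pos'],s['tool_rot'],s['force'],s['width'])
T=toolT();np.save('T6.npy',T);im=robot.get_image('wrist')[:,:,::-1].copy();cv2.imwrite('pics/w6.png',im)
cv2.imwrite('pics/w6z.png',cv2.resize(im[20:220,160:360],None,fx=4,fy=3,interpolation=cv2.INTER_CUBIC))
E
```

```text
15.75 [523.64920571  48.59784508 434.62782129] [ 6.06586072e-01  7.95016518e-01 -5.41074408e-04 -1.33470746e-03] [-0.06801133  0.33381743 -0.91226353] 89.96317281929711
```

View pics/w6z.png

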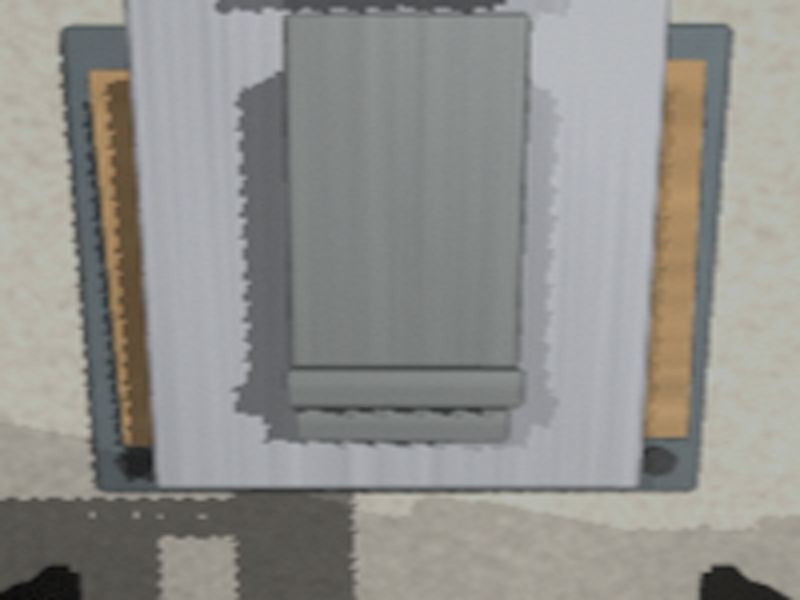

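```bash
python3 - <<'E'
from h import *
T=np.load('T6.npy');p=cam('wrist')
y=np.radians(15.3);ux=np.array([np.cos(y),np.sin(y)]);uy=np.array([-np.sin(y),np.cos(y)])
def st(uv,z):
    X=ray2z(p,uv,z,T);d=X[:2]-[506.5,119];return (d@ux).round(1),(d@uy).round(1)
f=lambda c,r:(160+c/4,20+r/3)
print('upper far',st(f(285,14),169),st(f(529,14),169))
print('upper ridge top inner',st(f(290,370),179),st(f(525,370),179))
print('upper ridge top outer',st(f(288,404),179),st(f(523,404),179))
print('lower ridge outer',st(f(300,438),155),st(f(510,438),155))
print('lower ridge inner(if visible)',st(f(300,412),155))
print('platen bottom edge',st(f(158,487),121),st(f(640,487),121))
im=robot.get_image('scene')[:,:,::-1].copy();cv2.imwrite('pics/s6z.png',cv2.resize(im[190:330,220:380],None,fx=4,fy=4,interpolation=cv2.INTER_CUBIC))
im=robot.get_image('top')[:,:,::-1].copy();cv2.imwrite('pics/t6z.png',cv2.resize(im[140:250,60:230],None,fx=4,fy=4,interpolation=cv2.INTER_CUBIC))
for c in('top','scene'): print(c,robot.mark_of(c,'valve_grip'),robot.mark_of(c,'platen_top'),robot.mark_of(c,'weight_a')[:6])
E
```

```text
upper far (np.float64(-21.7), np.float64(54.5)) (np.float64(22.6), np.float64(54.5))
upper ridge top inner (np.float64(-21.6), np.float64(-30.2)) (np.float64(22.9), np.float64(-30.2))
upper ridge top outer (np.float64(-22.1), np.float64(-38.8)) (np.float64(22.8), np.float64(-38.8))
lower ridge outer (np.float64(-21.8), np.float64(-51.7)) (np.float64(22.8), np.float64(-51.7))
lower ridge inner(if visible) (np.float64(-21.7), np.float64(-44.3))
platen bottom edge (np.float64(-59.2), np.float64(-73.7)) (np.float64(58.2), np.float64(-73.7))
top [{'centre': [446.0, 341.5, 152.3], 'score': 0.54}, {'centre': [740.3, -15.6, 1.8], 'score': 0.35}] [{'centre': [738.4, -17.9, 2.2], 'score': 0.27}] [{'centre': [469.1, -567.9, 0.5], 'score': 0.88}, {'centre': [508.3, 128.3, 145.1], 'score': 0.66}, {'centre': [222.7, -294.1, -4.5], 'score': 0.66}, {'centre': [427.8, -131.2, -6.0], 'score': 0.64}]
scene [{'centre': [505.6, 120.2, 120.2], 'score': 0.6}, {'centre': [445.1, 339.7, 157.2], 'score': 0.54}] [{'centre': [504.3, 118.6, 118.1], 'score': 0.84}] [{'centre': [465.4, -573.6, 4.1], 'score': 0.82}, {'centre': [502.7, 127.5, 146.2], 'score': 0.68}, {'centre': [428.7, -129.8, 0.3], 'score': 0.59}, {'centre': [508.5, 114.6, 118.4], 'score': 0.53}]
```

View pics/s6z.png

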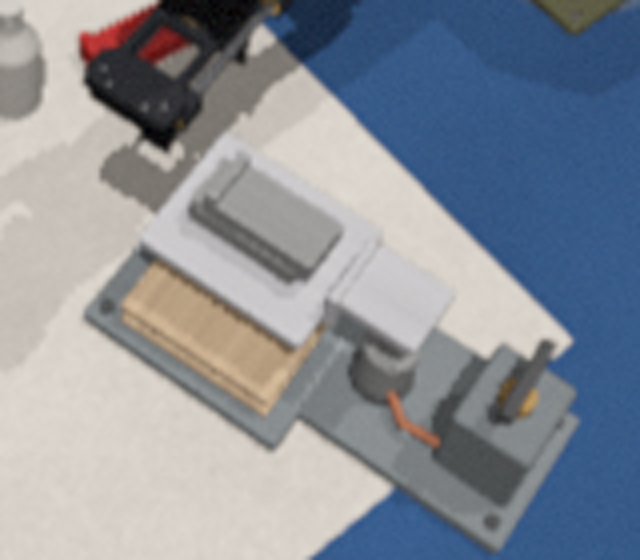

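View pics/t6z.png

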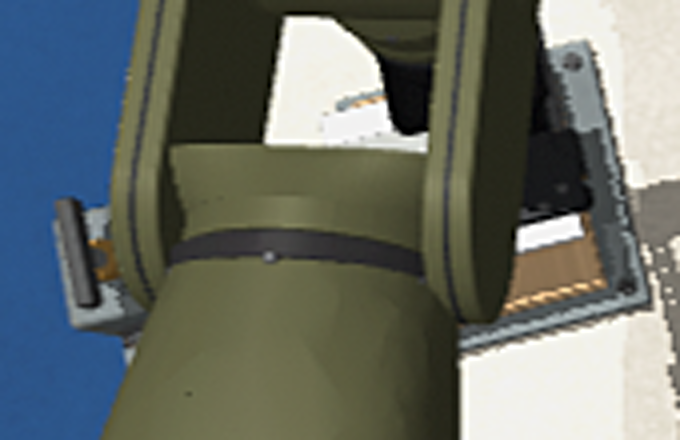

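The stack is right: upper flat and aligned, its end at press y≈-39 just short of the lower's visible ridge (-42 to -52), overhanging at the other end. Now to the valve, jaws turned 90°.

Call:
move_arm --steps '[{"xyz":[-0.007,0.026,0],"rotation":[0,0,8],"gripper":0.07},{"xyz":[-0.014,0.052,0],"rotation":[0,0,16],"gripper":0.05},{"xyz":[-0.021,0.079,0],"rotation":[0,0,24],"gripper":0.05},{"xyz":[-0.028,0.105,0],"rotation":[0,0,32],"gripper":0.05},{"xyz":[-0.035,0.131,0],"rotation":[0,0,40],"gripper":0.05},{"xyz":[-0.042,0.157,0],"rotation":[0,0,48],"gripper":0.05},{"xyz":[-0.049,0.183,0],"rotation":[0,0,56],"gripper":0.05},{"xyz":[-0.056,0.21,0],"rotation":[0,0,64],"gripper":0.05},{"xyz":[-0.063,0.236,-0.01],"rotation":[0,0,72],"gripper":0.05},{"xyz":[-0.07,0.262,-0.03],"rotation":[0,0,80],"gripper":0.05},{"xyz":[-0.0775,0.288,-0.045],"rotation":[0,0,88],"gripper":0.05},{"xyz":[-0.0775,0.288,-0.06],"rotation":[0,0,90],"gripper":0.05},{"xyz":[-0.0775,0.288,-0.06],"rotation":[0,0,90],"gripper":0.05},{"xyz":[-0.0775,0.288,-0.06],"rotation":[0,0,90],"gripper":0.05},{"xyz":[-0.0775,0.288,-0.06],"rotation":[0,0,90],"gripper":0.05}]'

```text
clock: 17.7
eef_pos: [446.9, 336.2, 377.4]
tool_rot: [-0.133, 0.991, 0.0, 0.001]
force: [-0.1, -0.9, 0.3]
width: 50.0
```

```bash
python3 - <<'E'
from h import *
s=robot.get_state();print(s['clock'],s['eef_pos'],s['tool_rot'],s['force'],s['width'],s['joint_positions'].round(2))
T=toolT();np.save('T7.npy',T);im=robot.get_image('wrist')[:,:,::-1].copy();cv2.imwrite('pics/w7.png',im)
print(robot.mark_of('wrist','valve_grip'))
E
```

```text
17.7 [446.9027324  336.22160777 377.44779054] [-1.32972951e-01  9.91119216e-01  3.65393173e-04  8.72289358e-04] [-0.11600717 -0.90848069  0.26548109] 50.014146245745536 [ 0.55 -0.06  1.88 -0.    1.31 -1.29]
[{'centre': [446.1, 336.7, 155.5], 'score': 0.64}]
```

View pics/w7.png

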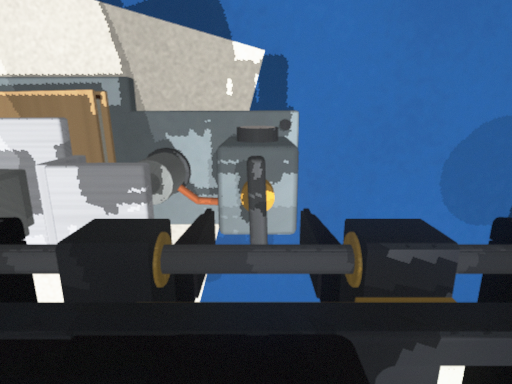

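Call:
move_arm --steps '[{"xyz":[0,0,-0.02],"rotation":[0,0,0],"gripper":0.05},{"xyz":[0,0,-0.036],"rotation":[0,0,0],"gripper":0.05},{"xyz":[0,0,-0.045],"rotation":[0,0,0],"gripper":0.05},{"xyz":[0,0,-0.048],"rotation":[0,0,0],"gripper":0.05},{"xyz":[0,0,-0.048],"rotation":[0,0,0],"gripper":0.05},{"xyz":[0,0,-0.048],"rotation":[0,0,0],"gripper":0.005},{"xyz":[0,0,-0.048],"rotation":[0,0,0],"gripper":0.005},{"xyz":[0,0,-0.048],"rotation":[0,0,0],"gripper":0.005},{"xyz":[0,0,-0.048],"rotation":[0,0,0],"gripper":0.005},{"xyz":[0,0,-0.048],"rotation":[0,0,0],"gripper":0.005},{"xyz":[0,0,-0.048],"rotation":[0,0,0],"gripper":0.005},{"xyz":[0,0,-0.048],"rotation":[0,0,0],"gripper":0.005}]' --grip_force 25

```text
clock: 19.0
eef_pos: [446.5, 336.4, 328.3]
tool_rot: [-0.134, 0.991, -0.0, 0.0]
force: [-0.6, -1.2, 1.1]
width: 11.9
```

Bar gripped (11.9 mm). Crack it open by about 0.63 rad and hold.

Call:
move_arm --steps '[{"xyz":[0,0,0],"rotation":[0,0,6],"gripper":0.005},{"xyz":[0,0,0],"rotation":[0,0,13],"gripper":0.005},{"xyz":[0,0,0],"rotation":[0,0,20],"gripper":0.005},{"xyz":[0,0,0],"rotation":[0,0,27],"gripper":0.005},{"xyz":[0,0,0],"rotation":[0,0,33],"gripper":0.005},{"xyz":[0,0,0],"rotation":[0,0,36],"gripper":0.005},{"xyz":[0,0,0],"rotation":[0,0,36],"gripper":0.005},{"xyz":[0,0,0],"rotation":[0,0,36],"gripper":0.005},{"xyz":[0,0,0],"rotation":[0,0,36],"gripper":0.005},{"xyz":[0,0,0],"rotation":[0,0,36],"gripper":0.005},{"xyz":[0,0,0],"rotation":[0,0,36],"gripper":0.005},{"xyz":[0,0,0],"rotation":[0,0,36],"gripper":0.005}]'

```text
clock: 20.2
eef_pos: [446.3, 336.7, 328.3]
tool_rot: [-0.433, 0.901, 0.0, -0.0]
force: [-4.3, 2.1, 3.7]
width: 12.1
```

```bash
python3 - <<'E'
from h import *
s=robot.get_state();print(s['clock'],s['eef_pos'],s['tool_rot'],s['force'],s['wrist_torque'],s['width'])
im=robot.get_image('scene')[:,:,::-1].copy();cv2.imwrite('pics/s8z.png',cv2.resize(im[190:330,220:380],None,fx=4,fy=4,interpolation=cv2.INTER_CUBIC))
E
```

```text
20.2 [446.272123   336.679155   328.32610226] [-4.33195338e-01  9.01299907e-01  4.98333212e-04 -1.70235420e-04] [-4.2959974   2.08239433  3.74726871] [0.5703408  0.86435583 0.04212563] 12.12117312159292
```

View pics/s8z.png

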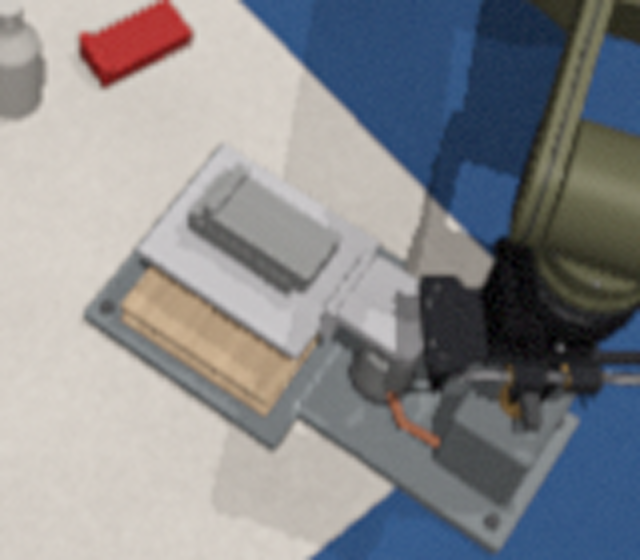

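Call:
move_arm --steps '[{"xyz":[0,0,0],"rotation":[0,0,0],"gripper":0.005},{"xyz":[0,0,0],"rotation":[0,0,0],"gripper":0.005},{"xyz":[0,0,0],"rotation":[0,0,0],"gripper":0.005},{"xyz":[0,0,0],"rotation":[0,0,0],"gripper":0.005},{"xyz":[0,0,0],"rotation":[0,0,0],"gripper":0.005},{"xyz":[0,0,0],"rotation":[0,0,0],"gripper":0.005},{"xyz":[0,0,0],"rotation":[0,0,0],"gripper":0.005},{"xyz":[0,0,0],"rotation":[0,0,0],"gripper":0.005},{"xyz":[0,0,0],"rotation":[0,0,0],"gripper":0.005},{"xyz":[0,0,0],"rotation":[0,0,0],"gripper":0.005}]'

```text
clock: 21.25
eef_pos: [446.3, 336.7, 328.3]
tool_rot: [-0.433, 0.901, 0.001, -0.0]
force: [-5.0, 2.4, 2.7]
width: 11.8
```

```bash
python3 - <<'E'
from h import *
im=robot.get_image('scene')[:,:,::-1].copy();cv2.imwrite('pics/s9z.png',cv2.resize(im[190:330,220:380],None,fx=4,fy=4,interpolation=cv2.INTER_CUBIC))
print(robot.mark_of('scene','platen_top'))
E
```

```text
[{'centre': [502.4, 118.5, 80.6], 'score': 0.87}, {'centre': [614.7, -432.1, -0.4], 'score': 0.64}]
```

View pics/s9z.png

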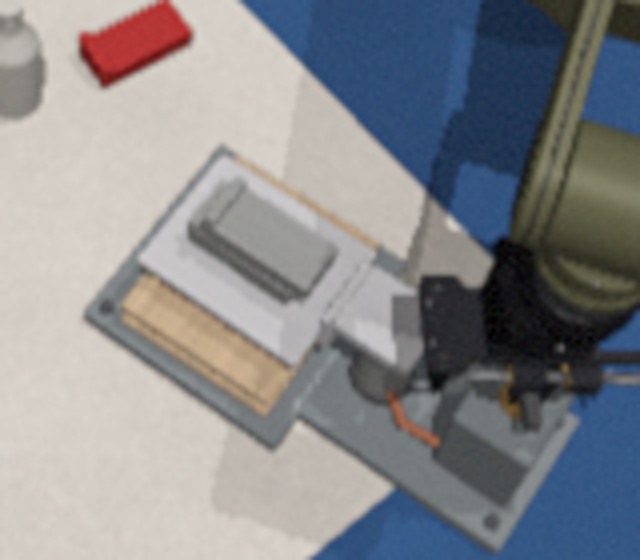

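```bash
python3 - <<'E'
from h import *
p=cam('scene')
y=np.radians(15.3);ux=np.array([np.cos(y),np.sin(y)]);uy=np.array([-np.sin(y),np.cos(y)])
for h in(121,106,91,80,70,61):
    r=[]
    for a,b in((60,-75),(60,75),(-60,-75),(0,-75)):
        P=np.array([506.5,119])+a*ux+b*uy; q=(proj(p,[P[0],P[1],h])[0]-[220,190])*4; r.append(q.round(0).tolist())
    print(h,r)
ims=[cv2.imread(f'pics/s{k}z.png') for k in(6,8,9)]
o=np.hstack([cv2.resize(i[140:380,120:400],None,fx=0.95,fy=1.6) for i in ims]);cv2.imwrite('pics/cmp.png',cv2.resize(o,(800,384)))
E
```

```text
121 [[132.0, 233.0], [295.0, 343.0], [221.0, 126.0], [178.0, 178.0]]
106 [[132.0, 242.0], [293.0, 351.0], [220.0, 135.0], [177.0, 187.0]]
91 [[132.0, 250.0], [291.0, 359.0], [219.0, 144.0], [176.0, 196.0]]
80 [[131.0, 257.0], [289.0, 364.0], [218.0, 151.0], [175.0, 203.0]]
70 [[131.0, 262.0], [288.0, 369.0], [217.0, 157.0], [175.0, 209.0]]
61 [[131.0, 267.0], [287.0, 374.0], [216.0, 162.0], [175.0, 214.0]]
```

View pics/cmp.png

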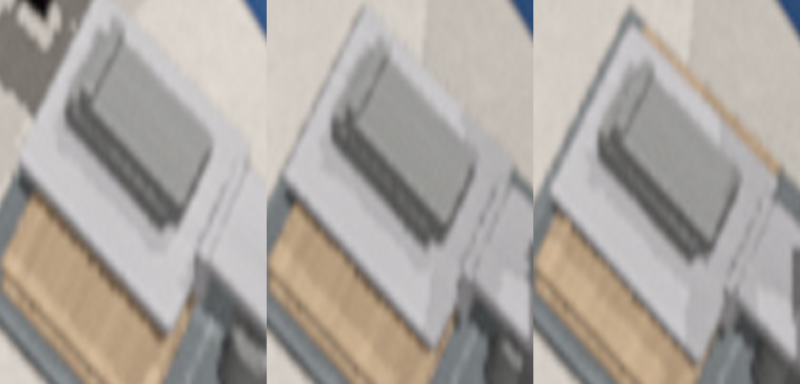

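Between the last two pictures the platen sank about 18 mm in 1.05 s, around 17 mm/s or 3.4 s in all. I keep waiting.

Call:
move_arm --steps '[{"xyz":[0,0,0],"rotation":[0,0,0],"gripper":0.005},{"xyz":[0,0,0],"rotation":[0,0,0],"gripper":0.005},{"xyz":[0,0,0],"rotation":[0,0,0],"gripper":0.005},{"xyz":[0,0,0],"rotation":[0,0,0],"gripper":0.005},{"xyz":[0,0,0],"rotation":[0,0,0],"gripper":0.005},{"xyz":[0,0,0],"rotation":[0,0,0],"gripper":0.005},{"xyz":[0,0,0],"rotation":[0,0,0],"gripper":0.005},{"xyz":[0,0,0],"rotation":[0,0,0],"gripper":0.005},{"xyz":[0,0,0],"rotation":[0,0,0],"gripper":0.005},{"xyz":[0,0,0],"rotation":[0,0,0],"gripper":0.005},{"xyz":[0,0,0],"rotation":[0,0,0],"gripper":0.005},{"xyz":[0,0,0],"rotation":[0,0,0],"gripper":0.005},{"xyz":[0,0,0],"rotation":[0,0,0],"gripper":0.005},{"xyz":[0,0,0],"rotation":[0,0,0],"gripper":0.005},{"xyz":[0,0,0],"rotation":[0,0,0],"gripper":0.005},{"xyz":[0,0,0],"rotation":[0,0,0],"gripper":0.005},{"xyz":[0,0,0],"rotation":[0,0,0],"gripper":0.005},{"xyz":[0,0,0],"rotation":[0,0,0],"gripper":0.005},{"xyz":[0,0,0],"rotation":[0,0,0],"gripper":0.005},{"xyz":[0,0,0],"rotation":[0,0,0],"gripper":0.005}]'

```text
clock: 23.35
eef_pos: [446.2, 336.7, 328.4]
tool_rot: [-0.433, 0.901, 0.001, -0.0]
force: [-4.3, 2.7, 3.9]
width: 11.7
```

```bash
python3 - <<'E'
from h import *
im=robot.get_image('scene')[:,:,::-1].copy();cv2.imwrite('pics/s10.png',im)
print(robot.mark_of('scene','platen_top'))
E
```

```text
[{'centre': [503.5, 119.3, 62.1], 'score': 0.91}]
```

Call:
move_arm --steps '[{"xyz":[0,0,0],"rotation":[0,0,0],"gripper":0.005},{"xyz":[0,0,0],"rotation":[0,0,0],"gripper":0.005},{"xyz":[0,0,0],"rotation":[0,0,0],"gripper":0.005},{"xyz":[0,0,0],"rotation":[0,0,0],"gripper":0.005},{"xyz":[0,0,0],"rotation":[0,0,0],"gripper":0.005}]'

```text
clock: 23.95
eef_pos: [446.2, 336.7, 328.4]
tool_rot: [-0.433, 0.901, 0.0, -0.0]
force: [-4.4, 2.1, 4.4]
width: 11.6
```

```bash
python3 - <<'E'
from h import *
b=robot.get_image('scene')[:,:,::-1].copy();cv2.imwrite('pics/s11.png',b);a=cv2.imread('pics/s10.png')
d=cv2.absdiff(a,b)[200:310,250:340];print(d.mean(),(d.max(2)>40).sum())
g=lambda i:cv2.cvtColor(i,cv2.COLOR_BGR2GRAY).astype(np.float32)[215:290,255:330]
print(cv2.phaseCorrelate(g(a),g(b)))
cv2.imwrite('pics/s11z.png',cv2.resize(b[190:330,220:380],None,fx=4,fy=4,interpolation=cv2.INTER_CUBIC))
E
```

```text
1.1585521885521886 0
((0.49326127577167966, 0.5146467870862281), 1.0052295074462891)
```

View pics/s11z.png

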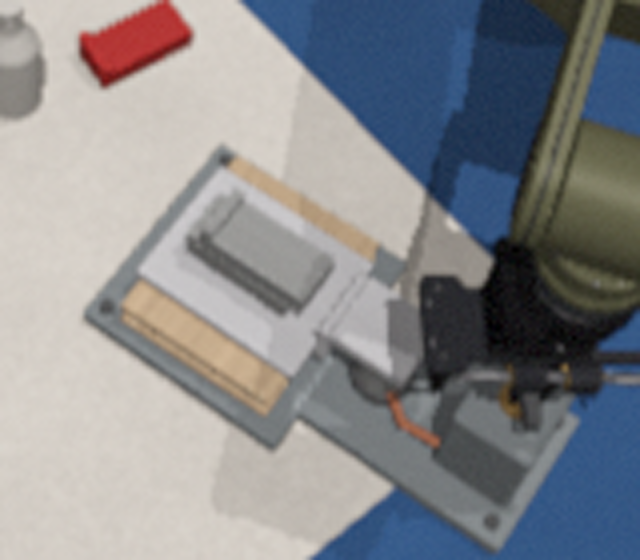

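The platen rests on the boards: height about 62 mm, no change between frames 0.6 s apart. Now I shut the valve, a little past the start angle, to feel the stop.

Call:
move_arm --steps '[{"xyz":[0,0,0],"rotation":[0,0,-7],"gripper":0.005},{"xyz":[0,0,0],"rotation":[0,0,-14],"gripper":0.005},{"xyz":[0,0,0],"rotation":[0,0,-21],"gripper":0.005},{"xyz":[0,0,0],"rotation":[0,0,-28],"gripper":0.005},{"xyz":[0,0,0],"rotation":[0,0,-33],"gripper":0.005},{"xyz":[0,0,0],"rotation":[0,0,-36],"gripper":0.005},{"xyz":[0,0,0],"rotation":[0,0,-37],"gripper":0.005},{"xyz":[0,0,0],"rotation":[0,0,-37],"gripper":0.005},{"xyz":[0,0,0],"rotation":[0,0,-37],"gripper":0.005}]'

```text
clock: 24.9
eef_pos: [446.5, 336.4, 328.4]
tool_rot: [-0.125, 0.992, -0.0, 0.0]
force: [-3.7, 0.5, 4.4]
width: 11.9
```

```bash
python3 - <<'E'
from plant import robot
import numpy as np
s=robot.get_state();q=s['tool_rot'];print(s['clock'],s['force'],s['wrist_torque'],2*np.degrees(np.arctan2(q[1],q[0]))-90)
E
```

```text
24.9 [-3.6731042   0.46483153  4.42594067] [0.07111646 0.76922144 0.32628427] 104.41876112816146
```

Call:
move_arm --steps '[{"xyz":[0,0,0],"rotation":[0,0,-1],"gripper":0.005},{"xyz":[0,0,0],"rotation":[0,0,-2],"gripper":0.005},{"xyz":[0,0,0],"rotation":[0,0,-2],"gripper":0.005},{"xyz":[0,0,0],"rotation":[0,0,-2],"gripper":0.005}]'

```text
clock: 25.3
eef_pos: [446.5, 336.4, 328.4]
tool_rot: [-0.108, 0.994, -0.0, 0.0]
force: [-3.7, -0.1, 4.4]
width: 12.4
```

```bash
python3 - <<'E'
from plant import robot
import numpy as np
s=robot.get_state();q=s['tool_rot'];print(s['clock'],s['force'],s['wrist_torque'],2*np.degrees(np.arctan2(q[1],q[0]))-90)
E
```

```text
25.3 [-3.67508567 -0.11503204  4.3662966 ] [-0.00932452  0.74702875  0.65593752] 102.40087882699336
```

Torque rises to 0.66 Nm while the jaws are being pushed apart, so the valve is hard on its stop. I let go and retreat.

Call:
move_arm --steps '[{"xyz":[0,0,0],"rotation":[0,0,1],"gripper":0.03},{"xyz":[0,0,0],"rotation":[0,0,1],"gripper":0.05},{"xyz":[0,0,0],"rotation":[0,0,1],"gripper":0.05},{"xyz":[0,0,0],"rotation":[0,0,1],"gripper":0.05},{"xyz":[0,0,0.02],"rotation":[0,0,1],"gripper":0.05},{"xyz":[0,0,0.06],"rotation":[0,0,1],"gripper":0.05},{"xyz":[0,0.02,0.1],"rotation":[0,0,1],"gripper":0.05},{"xyz":[-0.03,0.06,0.1],"rotation":[0,0,1],"gripper":0.05},{"xyz":[-0.07,0.09,0.1],"rotation":[0,0,1],"gripper":0.05},{"xyz":[-0.11,0.12,0.1],"rotation":[0,0,1],"gripper":0.05},{"xyz":[-0.15,0.15,0.1],"rotation":[0,0,1],"gripper":0.05},{"xyz":[-0.19,0.18,0.1],"rotation":[0,0,1],"gripper":0.05},{"xyz":[-0.19,0.21,0.1],"rotation":[0,0,1],"gripper":0.05},{"xyz":[-0.19,0.21,0.1],"rotation":[0,0,1],"gripper":0.05}]'

```text
clock: 26.7
eef_pos: [255.0, 548.7, 427.7]
tool_rot: [-0.118, 0.993, 0.0, 0.0]
force: [0.2, -0.4, -0.5]
width: 50.0
```

```bash
python3 - <<'E'
from h import *
s=robot.get_state();print(s['clock'],s['eef_pos'],s['force'])
im=robot.get_image('top')[:,:,::-1].copy();p=cam('top')
def rect(z,c,w,S,n):
    N=int(w*S);g=np.array([[c[0]+(i-N/2)/S,c[1]+(j-N/2)/S,z] for j in(0,N) for i in(0,N)])
    H=cv2.getPerspectiveTransform(proj(p,g).astype(np.float32),np.float32([[0,0],[N,0],[0,N],[N,N]]))
    return cv2.warpPerspective(im,H,(N,N),flags=cv2.INTER_CUBIC)
cv2.imwrite('pics/valve2.png',np.hstack([rect(164,(443,337),120,3.3,''),rect(85,(505,119),198,2,'')]))
im=robot.get_image('scene')[:,:,::-1].copy();cv2.imwrite('pics/s12z.png',cv2.resize(im[190:330,220:380],None,fx=4,fy=4,interpolation=cv2.INTER_CUBIC))
print(robot.mark_of('scene','platen_top'))
for l in('bottle','brush_jar','spatula','book'):print(l,robot.mark_of('top',l)[:1],robot.mark_of('scene',l)[:1])
E
```

```text
26.7 [255.01911478 548.72290263 427.66598965] [ 0.23592581 -0.44851402 -0.51012822]
[{'centre': [504.9, 121.4, 60.3], 'score': 0.91}, {'centre': [506.4, 122.7, 85.2], 'score': 0.55}]
bottle [{'centre': [546.3, -156.9, 0.0], 'score': 0.83}] [{'centre': [545.3, -156.8, 3.4], 'score': 0.69}]
brush_jar [{'centre': [739.5, -15.9, 3.2], 'score': 0.85}] [{'centre': [737.2, -23.8, 0.3], 'score': 0.72}]
spatula [{'centre': [618.9, -431.7, 0.6], 'score': 0.78}] [{'centre': [615.5, -432.7, 0.8], 'score': 0.81}]
book [{'centre': [616.2, -432.8, 2.7], 'score': 0.64}] [{'centre': [505.5, 116.3, 16.0], 'score': 0.84}]
```

View pics/valve2.png

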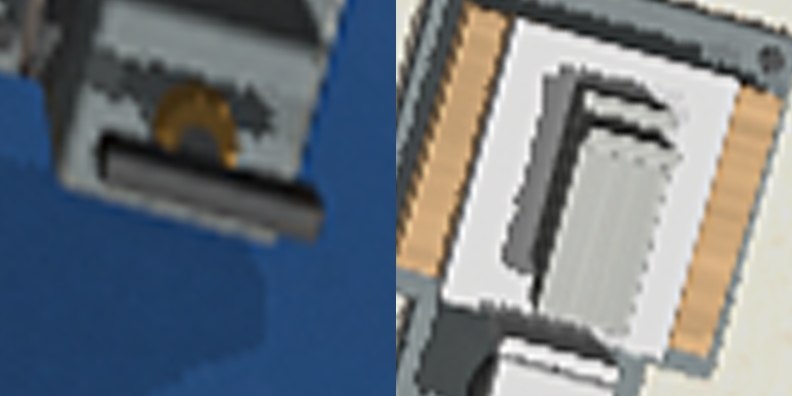

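View pics/s12z.png

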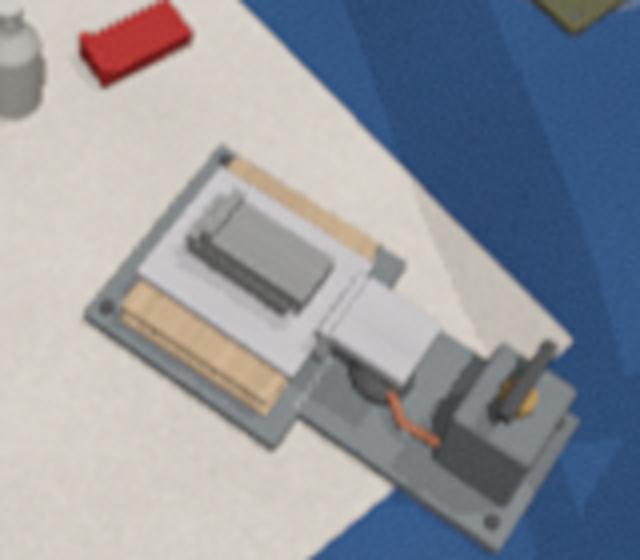

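The final views show the stack intact on the lowered platen, with the T-bar back along press x (15.4°, shut) and the bystanders unmoved. I hand it in.

```bash
python3 -c "
from plant import robot
print(robot.close_job())"
```

```text
the job is handed in; nothing more can be done
None
```

The job is done and handed in at about 27 s of the allowed 72 s; no verdict was reported.

- **Stack:** both grey weights lie flat in the middle of the platen, one lengthwise on the other. The upper one stops about 3–4 mm short of the lower one's ridge, which stays showing, and overhangs the other end by about 13 mm.
- **Descent:** I opened the valve about 0.63 rad. The platen sank at roughly 17 mm/s, about 3.4 s for the full 60 mm. That time is worked out from two pictures taken on the way down; I did not time it end to end.
- **Valve:** once the platen was at rest, I turned the valve shut until I felt the end stop (0.66 Nm) and let go.

**Last checks:** the platen reads 60–62 mm high against the expected 61, and the valve bar lies along the press x again. The bottle and spatula read within 4 mm of where they started. The jar does too in the top view, but the scene camera put it about 8 mm off, which I take as network error because the arm never came near it. The book's start position was not detected, so its final reading of (505,116) has nothing to compare with; it still looks in place under the platen.

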